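Load the tool-drying tray and start it

ROBOT

A 6-joint arm with a two-finger parallel gripper is mounted at the origin on the work surface. World frame = base frame: x ahead of the robot, y to its left, z up, the work surface at z = 0. Lengths are in m, angles in degrees, forces in N, time in s.
With the tool pointing down it reaches from about 0.15 to 0.775 m from the base axis. Payload 6.1 kg.
Tool frame: the origin (TCP) lies midway between the tips of the shut fingers; the grasp point (between the pads) lies 19 mm behind it; z points along the fingers, x is the direction in which the jaws open and shut, and the axes are right-handed (so a half turn about z gives the same grasp; the last joint's range is limited). The gripper opens to 85 mm and grips with 20 to 120 N. Pads are 22 mm wide; open, the fingers measure 114 mm over their backs; the gripper's body (76 mm by 85 mm) begins 54 mm behind the grasp point. The pads swing forward as they close: fully open they stand 13 mm farther back than shut.
Start: joints at [-66.75, 7.208, -2.269, 80.523, 0, 90], TCP at [0.207, -0.482, 0.231] pointing down, gripper open.
Joint ranges: [-155.77, 155.77], [-54.66, 111.73], [-72.52, 77.12], [-102.08, 115.82], [-83.92, 84.16], [-180, 180]. Speed limits (degrees/s): [136.94, 136.94, 172.46, 180, 180, 180].

INTERFACE

Orientations are given as a 3x3 rotation matrix whose columns are the frame's x, y, z axes.
In Python, from cell import r gives the robot as it stands. The module is installed in compiled form; this text tells all that it offers.
- The arm moves only by the tool step_arm, never from a script. Its argument "series" is a list of rows, each a list of 5 numbers: the opening in per cent of the stroke, from 0 (shut) to 100 (fully open), then the shift along the world's x, y, z in cm, then the turn about the world's z in rad. In form: [[grip, x, y, z, twist], ...]. A call has exactly 5 rows; each row is the pose to reach, as a shift and turn from the pose commanded when the call began; what a row does not reach only later rows make up. A row lasts 1/10 s, in which the tool goes at most 50 mm and 8.59 degrees, less where a joint would pass 70% of its speed; a pose out of reach is approached as far as the arm can. A call with a gripper value outside its range is refused whole. The fingers move at their own pace and stop on an object; "squeeze" is the grip in N (left out, the last holds). Time passes only in rows, so rows that repeat a pose let the fingers close, or fill a call up. It gives the time, the measured TCP pose, the force and the opening at its end, in the units of the state.
- r.state(): the state, without advancing time (a new reading comes with each control period).
- r.grab_frame(name): name is "side" or "top" or "wrist"; returns a dict with "img" (420x560x3 uint8, blue, green, red), "K" (3x3 intrinsics, pixels), "k1" (the pictures are not rectified: a ray, as slopes to the right and down, at radius r is drawn at 1 + k1 r^2 times it, then the intrinsics apply), "R" (3x3) and "t" (3): a world point X has camera coordinates R X + t; the wrist camera has in their place "hand_eye" (4x4, takes a point from camera to tool coordinates, whose origin is the TCP and whose axes are the tool frame's). Camera axes: x right, y down, z forward; pixel columns grow to the right and rows downward; lengths in m; the calibration is good to about 2 mm. A picture is of the moment at which its call begins: read the wrist's pose just before it. There is no depth.
- r.job_done(): hands the job in, once; it reports no verdict.
The state is a dict: "time": time; "joint_positions": joint angles; "qvel": joint speeds; "joint_efforts": joint torques, N m; "ee_pos": TCP position; "eef_rot": TCP orientation; "wrist_force": force on the tool from outside, world axes, zero at the start; "torque": the same for the moment, N m; "width": finger opening in m.
Only numpy, scipy, OpenCV 4.12 (cv2) and the standard library are available. Lean on these libraries where they do the work, as an engineer would, in place of code of your own. Each camera call takes 0.05 s, during which the arm holds its last target. There are 200 camera calls.

TASK

Lay the washed paintbrush, filling knife and L-shaped steel bracket flat in the drying tray, each down on the floor of the compartment shaped for it and facing the way its outline asks (brush bristles and knife blade in the wide ends). Then, once all three lie in place, turn the tray's dial clockwise as far as it goes to start the drying. Leave everything else on the bench where it stands.

Things in the scene. Friction and masses are not known exactly. Their poses are not given: they have to be found in the camera images.
- dryer: Fixed grey metal drying tray with dark steel floor, 220 (its x) x 280 (its y) mm. Origin: centre of its underside, z up. Compartment floor 20 mm above the bench, compartment walls 12 mm higher (top at 32). Inside length x -104..104. A 50 mm wide finger gap without walls crosses the whole tray at x -45..5, open at both sides. -x end: narrow handle channels; +x end: wide pockets.
- brush_place (a point): Where the brush's origin belongs, at (0, -103, 20) mm in the tray, on the brush compartment floor; brush x along the tray's x, bristles to +x. Channel 36 wide (x -104..-45), pocket 58 wide (x 5..104), both centred on it.
- knife_place (a point): Where the knife's origin belongs, at (0, -26.5, 20) mm in the tray, on the floor of the knife compartment (the middle one); blade to the tray's +x. Channel 38 wide (x -104..-45), pocket 83 wide (x 5..104), both centred on it.
- bracket_place (a point): Where the bracket's origin belongs, at (-28, 41, 20) mm in the tray, on the floor of the L-shaped compartment; bracket x along the tray's x, short leg to the tray's +y. Long-leg channel y 21..61 (x -104..-45); short-leg pocket x 5..48, y 21..119. The dial stands at tray (-75, 102), in the L's inner corner, on a base 68 across.
- dial (a joint): Angle (rad) of the tray's black dial, a knob of 44 mm diameter; it turns about the vertical and grows clockwise seen from above, from 0 to its end stop at 2.4. It stays where it is left.
- dial_grip (a point): Point on the dial's axis at the height to grip its raised bar (bar along the dial's own x, which turns with it: when the joint reads q, the bar points along the tray's x turned clockwise by q). The bar is 42 long, 14 wide and stands from 46 to 76 mm above the bench; this point is 69 mm above the bench.
- brush: Flat paintbrush lying flat, 180 mm long. Origin: middle of its length, at the underside; x along it towards the bristles, z up. Pale wooden handle x -90..5, 24 wide, 18 thick; steel ferrule x 5..40 and dark bristles x 40..90 (both 48 wide, 18 and 16 thick). Good grip: handle at x -20. 0.12 kg.
- brush_tip (a point): Middle of the bristles' end, 90 mm along x from the brush's origin, 8 mm up.
- knife: Filling knife (spatula) lying flat, 190 mm long. Origin: middle of its length, at the underside; x towards the blade, z up. Black handle x -95..5, 26 wide, 20 thick; steel blade 4 thick, widening to 72 wide at x 70..95. Good grip: handle at x -20. 0.15 kg.
- knife_tip (a point): Middle of the blade's edge, 95 mm along x from the knife's origin.
- bracket: Flat L-shaped steel bracket lying flat, 8 thick, legs 30 wide, with dark holes. Origin: middle of the long leg, at the underside, z up. Long leg x -70..70, y -15..15; short leg x 40..70, reaching to y 74. Good grip: across the long leg at x 10. 0.35 kg.
- bracket_toe (a point): End of the bracket's short leg, at (55, 74, 4) mm in its frame.
- jar: Bystander: glass jar with steel twist cap, diameter 66, height 100 mm. Origin: centre of its underside.
- bowl: Bystander: small white ceramic bowl, rim diameter 90, height 40 mm. Origin: centre of its underside.
- bottle: Bystander: clear bottle with white cap, diameter 68, height 200 mm. Origin: centre of its underside.
- pot: Bystander: black plastic plant pot, rim diameter 110, height 90 mm. Origin: centre of its underside.
- tinlid: Bystander: round tin lid lying flat, diameter 84, height 9 mm. Origin: centre of its underside.
- tape: Bystander: grey tape measure standing on edge, 70 x 40 x 65 high mm. Origin: centre of its underside.
- block: Bystander: cork sanding block 90 x 60 x 30 high mm. Origin: centre of its underside.

How it is judged (in metres and radians):
On the way, in this order (a step that is already met when the one before it is completed fails the run):
1. brush, knife and bracket all lie in their own compartments, the right way round (x of brush in the frame of dryer between -0.018 and 0.018 m and y of brush in the frame of dryer between -0.111 and -0.095 m and z of brush in the frame of dryer between 0.016 and 0.024 m and x of brush_tip in the frame of dryer between 0.072 and 0.108 m and y of brush_tip in the frame of dryer between -0.113 and -0.093 m and angle between each of brush, knife, bracket's own z axis and vertical below 0.08 rad and x of knife in the frame of dryer between -0.018 and 0.018 m and y of knife in the frame of dryer between -0.0345 and -0.0185 m and z of knife in the frame of dryer between 0.016 and 0.024 m and x of knife_tip in the frame of dryer between 0.077 and 0.113 m and y of knife_tip in the frame of dryer between -0.0365 and -0.0165 m and x of bracket in the frame of dryer between -0.046 and -0.01 m and y of bracket in the frame of dryer between 0.033 and 0.049 m and z of bracket in the frame of dryer between 0.016 and 0.024 m and x of bracket_toe in the frame of dryer between 0.009 and 0.045 m and y of bracket_toe in the frame of dryer between 0.105 and 0.125 m), for 0.2 s.
2. the dial is turned fully clockwise (value of joint dial above 2.3 rad), for 0.2 s.
At the end, for the whole second after the job is handed in: Brush, knife and bracket each at rest and flat (0.08 rad) on its own compartment floor (4 mm), origin within 18 mm along and 8 mm across, tip or toe within 18 and 10 mm, of its stated place; dial within 0.1 rad of its clockwise end stop (all of step 1 and value of joint dial above 2.3 rad and linear speed of each of brush, knife, bracket below 0.03 m/s); the robot touches nothing.
It fails at once if a bystander (jar, bowl, bottle, pot, tin lid, tape measure, cork block) is moved more than 30 mm (distance of any of jar, bowl, bottle, pot, tinlid, tape, block from where it was at the start of the episode above 0.03 m).
It also fails if it takes over 72 s, if anything falls off the work surface, if the arm or the gripper's body presses on something with over 40 N, if the wrist force passes 120 N, or if a joint passes its speed limit or range.

## Working session

There is one attempt and no reset: what is moved stays moved. The work goes in short steps, Python scripts to look and compute and a tool call to move; the robot and the scene stay as the last step left them, time stands still between calls to the robot, and variables do not carry over. Pictures are saved under pics/ and viewed, on a budget of 10 in all, crops included, one or two more only if the job needs it, and the job is handed in when it is done.

Besides the shell and the picture viewer there is one more tool, called after "Call:" in YAML: its name, and indented under it one key for each argument. step_arm: Moves the arm, as the interface text tells. Its arguments: {"type":"object","properties":{"series":{"type":"array"},"squeeze":{"type":"number"}},"required":["series"]}

```bash
mkdir -p pics; cat > h.py <<'E'
import numpy as np, cv2
from cell import r
def und(f,uv):
    K=f["K"];d=np.array([f["k1"],0,0,0,0],float)
    return cv2.undistortPoints(np.array(uv,float).reshape(-1,1,2),np.array(K,float),d).reshape(-1,2)
def cam(f,st=None):
    # returns C, Rwc
    if "R" in f and f["R"] is not None:
        R=np.array(f["R"]);t=np.array(f["t"]);return -R.T@t,R.T
    H=np.array(f["hand_eye"]);Rt=np.array(st["eef_rot"]);p=np.array(st["ee_pos"])
    return Rt@H[:3,3]+p,Rt@H[:3,:3]
def plane(f,uv,z,st=None):
    C,R=cam(f,st);n=und(f,uv);d=np.c_[n,np.ones(len(n))]@R.T
    s=(z-C[2])/d[:,2];return (C+d*s[:,None])[:,:2]
def proj(f,X,st=None):
    C,R=cam(f,st);q=(np.array(X,float).reshape(-1,3)-C)@R;n=q[:,:2]/q[:,2:]
    n=n*(1+f["k1"]*(n**2).sum(1))[:,None];K=np.array(f["K"]);return n*[K[0,0],K[1,1]]+K[:2,2]
E
python3 - <<'E'
from h import *
print(r.state())
for n in("top","side"):
    f=r.grab_frame(n);cv2.imwrite(f"pics/{n}0.png",f["img"]);np.save(f"{n}0.npy",f,allow_pickle=True)
    print(n,f["K"],f["k1"],cam(f))
E
```

```text
{'time': 0.0, 'joint_positions': array([-6.67488927e+01,  7.24044634e+00, -2.32656959e+00,  8.05218160e+01,
       -9.72404806e-04,  9.00003400e+01]), 'qvel': array([ 0.04975984,  0.06486271, -0.05423745,  0.06519899,  0.03615296,
       -0.11636889]), 'joint_efforts': array([-2.06931138e-03, -4.35914218e+01,  3.52923310e+01,  1.72178523e-02,
       -1.18761432e-04,  6.06528076e-06]), 'ee_pos': array([ 0.20708916, -0.4820001 ,  0.23053467]), 'eef_rot': array([[ 3.94755685e-01, -9.18785914e-01, -6.27635359e-04],
       [-9.18784820e-01, -3.94756183e-01,  1.41779084e-03],
       [-1.55040919e-03,  1.69808466e-05, -9.99998798e-01]]), 'wrist_force': array([-0.65550371, -0.38122504,  0.05846907]), 'torque': array([-0.02134134, -0.06333963, -0.08318839]), 'width': 0.08526436386057537}
top [[411.50505956   0.         282.67715339]
 [  0.         411.50505956 203.92652853]
 [  0.           0.           1.        ]] -0.013164828312042303 (array([0.45069226, 0.0615097 , 1.24910587]), array([[-0.00539809, -0.9966749 ,  0.0813019 ],
       [-0.99989424,  0.00428178, -0.0138985 ],
       [ 0.01350416, -0.08136833, -0.99659261]]))
side [[495.33054931   0.         281.56583234]
 [  0.         495.33054931 213.57849278]
 [  0.           0.           1.        ]] -0.1219033867605586 (array([0.28966792, 1.04253423, 0.97548138]), array([[-0.95775271, -0.19795313,  0.20862481],
       [-0.28711849,  0.61648745, -0.73314814],
       [ 0.0165144 , -0.76207465, -0.64727853]]))
```

View pics/top0.png

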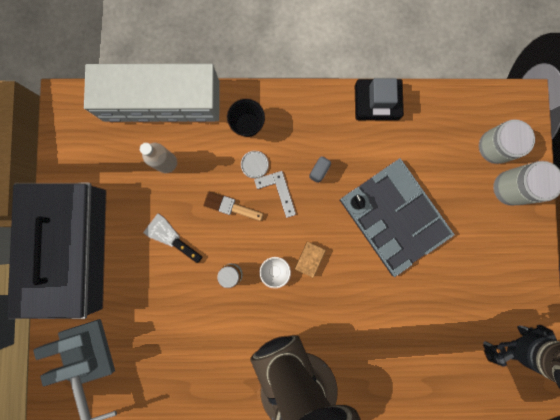

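View pics/side0.png

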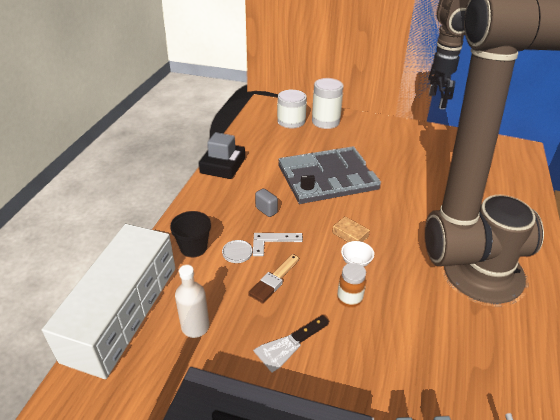

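The top view shows the brush near (235,207), the knife (173,240), the bracket (280,192) and the tray (397,218), with the dial at (359,202). I'll zoom in for exact corners.

```bash
python3 - <<'E'
from h import *
im=np.load("top0.npy",allow_pickle=True).item()["img"]
a=cv2.resize(im[165:275,140:300],None,fx=5,fy=5,interpolation=cv2.INTER_CUBIC)[:, :]
b=cv2.resize(im[155:280,335:460],None,fx=4.4,fy=4.4,interpolation=cv2.INTER_CUBIC)
a=cv2.resize(im[150:275,140:330],None,fx=4.2,fy=4.2,interpolation=cv2.INTER_CUBIC)
cv2.imwrite("pics/a.png",a);cv2.imwrite("pics/b.png",b)
E
```

```text
(no output)
```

View pics/a.png

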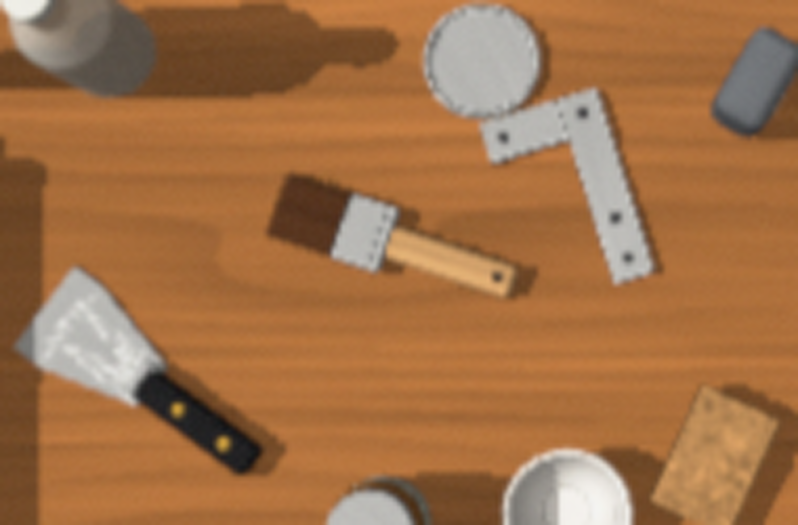

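View pics/b.png

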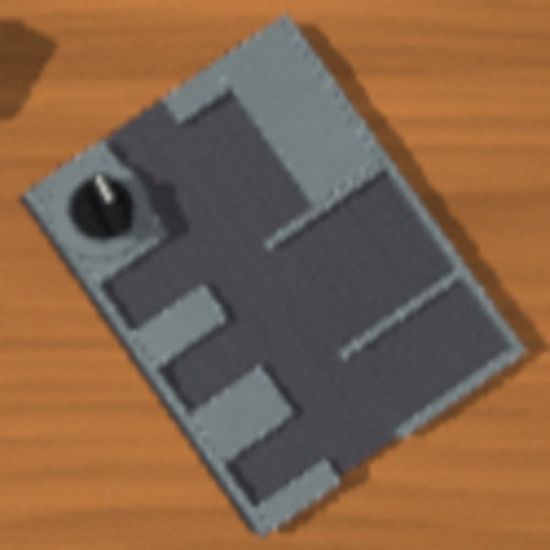

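The crop shows clear corners. Brush: bristle end (292,174)/(267,235), handle end (518,266)/(508,298). Knife: blade (75,267)/(15,345), handle end (262,450)/(240,473). Bracket: outer corner (598,88), long leg end (655,270)/(615,284), toe (482,122)/(495,163). Tray: corners (287,13), (22,200), (528,350), (265,535).

```bash
cat >> h.py <<'E'
def pose(model,pts):
    m=np.array(model,float);p=np.array(pts);mc,pc=m.mean(0),p.mean(0);a,b=m-mc,p-pc
    th=np.arctan2((a[:,0]*b[:,1]-a[:,1]*b[:,0]).sum(),(a*b).sum())
    R=np.array([[np.cos(th),-np.sin(th)],[np.sin(th),np.cos(th)]])
    t=pc-R@mc;res=np.linalg.norm(b-a@R.T,axis=1);return t,th,R,res
E
python3 - <<'E'
from h import *
f=np.load("top0.npy",allow_pickle=True).item()
def A(l): return (np.array(l,float)+.5)/4.2-.5+[140,150]
def B(l): return (np.array(l,float)+.5)/4.4-.5+[335,155]
def go(n,px,z,model):
    P=np.array([plane(f,[q],zz)[0] for q,zz in zip(px,np.broadcast_to(z,len(px)))])
    t,th,R,res=pose(np.array(model)/1000,P);print(n,t.round(4),"deg",np.degrees(th).round(1),"res mm",(res*1e3).round(1));return t,th,R
T=go("tray",B([(287,13),(22,200),(528,350),(265,535)]),.032,[(110,140),(-110,140),(110,-140),(-110,-140)])
b=go("brush",A([(292,174),(267,235),(518,266),(508,298)]),[.016,.016,.016,.016],[(90,-24),(90,24),(-90,-12),(-90,12)])
k=go("knife",A([(75,267),(15,345),(262,450),(240,473)]),[.004,.004,.018,.018],[(95,-36),(95,36),(-95,-13),(-95,13)])
l=go("brkt",A([(598,88),(655,270),(615,284),(482,122),(495,163)]),.008,[(70,-15),(-70,-15),(-70,15),(70,74),(40,74)])
for n,o,g,tg in(("brush",b,-20,(0,-103)),("knife",k,-20,(0,-26.5)),("brkt",l,10,(-28,41))):
    t,th,R=o;gp=t+R@[g/1000,0];tp=T[0]+T[2]@(np.array(tg)/1000);gt=tp+T[2]@[g/1000,0]
    print(n,"grasp",gp.round(4),"place",gt.round(4),"turn",np.degrees(T[1]-th).round(1))
print("dial",T[0]+T[2]@[-.075,.102])
# dial mark
for z in(.066,.076):print(plane(f,B([(98,173),(110,203)]),z))
E
```

```text
tray [ 0.5105 -0.2961] deg -55.4 res mm [1.8 2.8 0.2 2.6]
brush [0.5411 0.1906] deg 71.3 res mm [3.2 0.8 2.2 1.7]
knife [0.4424 0.3678] deg 53.7 res mm [1.9 1.2 1.9 3.3]
brkt [0.5831 0.0393] deg 16.7 res mm [0.9 1.3 0.6 0.6 1.5]
brush grasp [0.5347 0.1717] place [ 0.4144 -0.3381] turn -126.7
knife grasp [0.4306 0.3517] place [ 0.4774 -0.2947] turn -109.1
brkt grasp [0.5927 0.0422] place [ 0.5341 -0.258 ] turn -72.1
dial [ 0.55196347 -0.17649076]
[[ 0.57535623 -0.17029694]
 [ 0.55548059 -0.17781971]]
[[ 0.57430253 -0.16833764]
 [ 0.55459489 -0.17579682]]
```

Call:
step_arm:
  series:
    - [100,5,4,2,0.15]
    - [100,10,8,4,0.3]
    - [100,14,11,6,0.45]
    - [100,18,14,8,0.6]
    - [100,22,16,10,0.75]
  squeeze: 40

```text
time: 0.6
ee_pos: [0.3963, -0.3401, 0.3162]
eef_rot: [[0.918, -0.398, -0.0], [-0.398, -0.918, 0.0], [-0.001, -0.0, -1.0]]
wrist_force: [0.5, -1.3, 0.3]
width: 0.0853
```

Call:
step_arm:
  series:
    - [100,2,1,0,0.15]
    - [100,4,2,0,0.3]
    - [100,4,2,0,0.45]
    - [100,4,2,0,0.6]
    - [100,4,2,0,0.75]

```text
time: 1.1
ee_pos: [0.4357, -0.3215, 0.315]
eef_rot: [[0.942, 0.335, -0.001], [0.335, -0.942, 0.001], [-0.001, -0.001, -1.0]]
wrist_force: [0.2, 0.1, -0.1]
width: 0.0853
```

Call:
step_arm:
  series:
    - [100,0,0,0,0.15]
    - [100,0,0,0,0.27]
    - [100,0,0,0,0.27]
    - [100,0,0,0,0.27]
    - [100,0,0,0,0.27]

```text
time: 1.6
ee_pos: [0.4354, -0.3218, 0.3155]
eef_rot: [[0.824, 0.567, -0.0], [0.567, -0.824, 0.0], [-0.0, -0.0, -1.0]]
wrist_force: [0.1, 0.4, 1.0]
width: 0.0855
```

```bash
python3 - <<'E'
from h import *
s=r.state();f=r.grab_frame("wrist");np.save("w1.npy",[f,s],allow_pickle=True)
print(s["ee_pos"],s["time"],s["joint_positions"].round(1),np.degrees(np.arctan2(s["eef_rot"][1,0],s["eef_rot"][0,0])));print(np.array(f["hand_eye"]).round(3))
cv2.imwrite("pics/w1.png",f["img"])
E
```

```text
[ 0.43541948 -0.32178551  0.31547792] 1.6 [-36.5  10.   11.7  91.6   0.   19. ] 34.54932164390777
[[ 1.     0.    -0.     0.001]
 [-0.     0.955  0.298 -0.076]
 [ 0.    -0.298  0.955 -0.142]
 [ 0.     0.     0.     1.   ]]
```

View pics/w1.png

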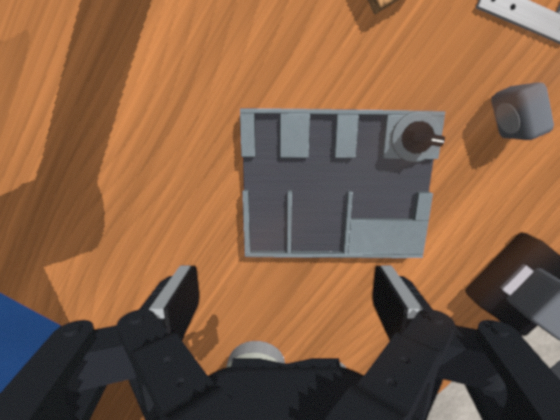

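Wrist view: tray corners at about (241,110), (444,112), (247,257) and (424,258). The dial is at (417,137), with a white mark pointing towards +y at (437,141). I'll refine the tray pose and zoom on the dial.

```bash
python3 - <<'E'
from h import *
f,s=np.load("w1.npy",allow_pickle=True)
P=plane(f,[(241,109.5),(444.5,112),(247,258),(424,258.5)],.032,s)
t,th,R,res=pose(np.array([(-110,-140),(-110,140),(110,-140),(110,140)])/1e3,P);print(t,np.degrees(th),(res*1e3).round(1))
g=np.load("top0.npy",allow_pickle=True).item()
T=lambda l:(plane(f,l,.076,s)-t)@R
print("mark in tray z76",T([(432,140),(443,141)]))
cv2.imwrite("pics/d.png",cv2.resize(f["img"][95:175,375:460],None,fx=7,fy=7,interpolation=cv2.INTER_CUBIC))
E
```

```text
[ 0.51381099 -0.29586418] -55.594030667398435 [1.2 2.5 1.6 0.4]
mark in tray z76 [[-0.07452144  0.10439484]
 [-0.07344945  0.11857789]]
```

View pics/d.png

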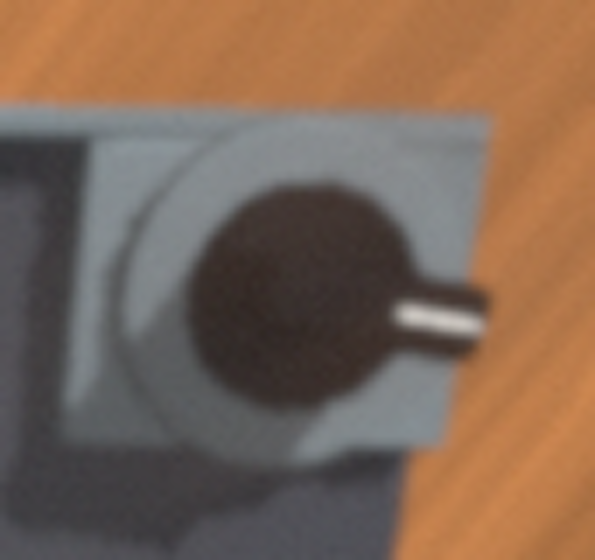

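The bar lies roughly along tray y, with the mark at its +y end. I'll do the bracket first.

Call:
step_arm:
  series:
    - [100,1.8,4.2,0,0.15]
    - [100,3.6,8.4,0,0.3]
    - [100,5.4,12.6,0,0.45]
    - [100,7.2,16.8,0,0.6]
    - [100,9,21,0,0.75]

```text
time: 2.15
ee_pos: [0.5259, -0.1101, 0.3158]
eef_rot: [[0.21, 0.978, 0.0], [0.978, -0.21, -0.0], [-0.0, 0.0, -1.0]]
wrist_force: [-0.2, 0.5, 0.2]
width: 0.0853
```

Call:
step_arm:
  series:
    - [100,1.8,4.2,0,0.15]
    - [100,3.6,8.4,0,0.3]
    - [100,5.4,12.6,-2,0.45]
    - [100,6.7,15.4,-6,0.51]
    - [100,6.7,15.4,-10,0.51]

```text
time: 2.65
ee_pos: [0.5942, 0.0459, 0.2143]
eef_rot: [[-0.294, 0.956, 0.002], [0.956, 0.294, 0.001], [0.0, 0.002, -1.0]]
wrist_force: [-0.5, -0.8, -0.2]
width: 0.0852
```

```bash
python3 - <<'E'
from h import *
s=r.state();f=r.grab_frame("wrist");np.save("w2.npy",[f,s],allow_pickle=True)
print(s["ee_pos"],s["time"],s["joint_positions"].round(1),np.degrees(np.arctan2(s["eef_rot"][1,0],s["eef_rot"][0,0])))
cv2.imwrite("pics/w2.png",f["img"])
E
```

```text
[0.59419111 0.04586068 0.21434668] 2.65 [  4.4  14.9   5.   80.    0.  -12.7] 107.12216823264325
```

View pics/w2.png

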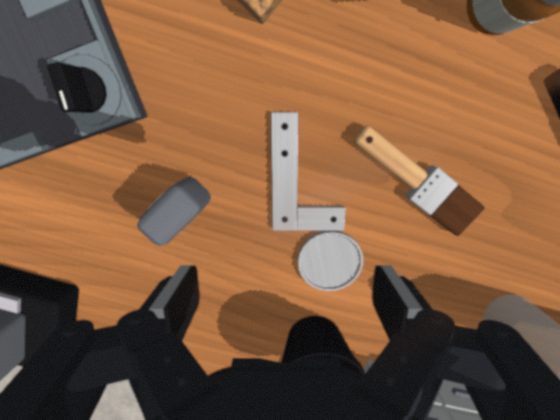

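Bracket in the wrist view: outer corner (273,231), leg end (272,113)/(298,113), toe (345,230)/(345,207). Brush: handle end (357,139)/(372,126), bristle end (460,235)/(484,206).

```bash
python3 - <<'E'
from h import *
f,s=np.load("w2.npy",allow_pickle=True)
def go(n,px,z,model,g):
    P=plane(f,px,z,s);t,th,R,res=pose(np.array(model)/1e3,P);print(n,t.round(4),np.degrees(th).round(1),(res*1e3).round(1),"grasp",(t+R@[g/1e3,0]).round(4))
go("brkt",[(273,231),(272,113),(298,113),(345,230),(345,207)],.008,[(70,-15),(-70,-15),(-70,15),(70,74),(40,74)],10)
go("brush",[(460,235),(484,206),(357,139),(372,126)],.016,[(90,-24),(90,24),(-90,-12),(-90,12)],-20)
E
```

```text
brkt [0.5833 0.0422] 17.4 [0.1 1.3 0.7 0.9 1.4] grasp [0.5929 0.0452]
brush [0.5394 0.1936] 70.8 [2.5 5.5 2.1 5.6] grasp [0.5328 0.1747]
```

Call:
step_arm:
  series:
    - [100,0,-0.1,-5,0]
    - [100,0,-0.1,-10,0]
    - [100,0,-0.1,-15,0]
    - [100,0,-0.1,-19,0]
    - [100,0,-0.1,-21.1,0]

```text
time: 3.2
ee_pos: [0.5905, 0.0405, 0.0018]
eef_rot: [[-0.288, 0.958, -0.005], [0.958, 0.288, -0.0], [0.001, -0.004, -1.0]]
wrist_force: [-0.3, -0.3, -0.3]
width: 0.0855
```

Call:
step_arm:
  series:
    - [30,0,0,0,0]
    - [0,0,0,0,0]
    - [0,0,0,0,0]
    - [0,0,0,0,0]
    - [0,0,0,0,0]
  squeeze: 60

```text
time: 3.7
ee_pos: [0.595, 0.0419, 0.0083]
eef_rot: [[-0.29, 0.957, 0.006], [0.957, 0.29, 0.002], [-0.0, 0.006, -1.0]]
wrist_force: [-0.5, 0.8, 9.1]
width: 0.0123
```

The fingers closed on top of the bracket, because the open tips stand farther back. I'll lift, half-close, check and descend again.

Call:
step_arm:
  series:
    - [20,0,0,4,0]
    - [52,0,0,8,0]
    - [52,0,0,12,0]
    - [52,0,0,16,0]
    - [52,0,0,16,0]

```text
time: 4.2
ee_pos: [0.5957, 0.0414, 0.1728]
eef_rot: [[-0.29, 0.957, 0.012], [0.957, 0.29, 0.001], [-0.003, 0.012, -1.0]]
wrist_force: [1.2, 0.3, 0.0]
width: 0.0445
```

```bash
python3 - <<'E'
from h import *
s=r.state();f=r.grab_frame("wrist");np.save("w3.npy",[f,s],allow_pickle=True)
print(s["ee_pos"],s["width"],np.degrees(np.arctan2(s["eef_rot"][1,0],s["eef_rot"][0,0])))
f0,s0=np.load("w2.npy",allow_pickle=True)
# predicted px of earlier bracket corners vs light-grey contour now
X=plane(f0,[(273,231),(272,113),(298,113),(345,230),(345,207)],.008,s0)
print(proj(f,np.c_[X,[.008]*5],s).round(0).tolist())
cv2.imwrite("pics/w3.png",f["img"])
E
```

```text
[0.5957272  0.04141915 0.1728411 ] 0.04449648635858805 106.84767577369567
[[277.0, 243.0], [275.0, 111.0], [305.0, 110.0], [357.0, 241.0], [357.0, 216.0]]
```

View pics/w3.png

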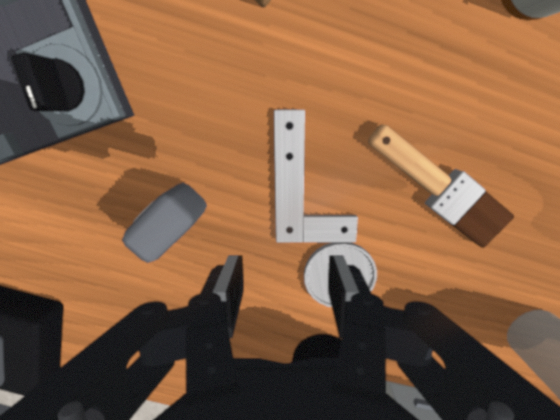

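The bracket hasn't moved (outer corner (277,243), as predicted). I'll descend at half opening.

Call:
step_arm:
  series:
    - [52,-0.2,0.3,-5,0]
    - [52,-0.2,0.3,-10,0]
    - [52,-0.2,0.3,-14,0]
    - [52,-0.2,0.3,-16,0]
    - [52,-0.2,0.3,-17.1,0]

```text
time: 4.75
ee_pos: [0.5876, 0.0439, -0.0026]
eef_rot: [[-0.29, 0.957, -0.003], [0.957, 0.29, -0.0], [0.001, -0.003, -1.0]]
wrist_force: [-46.5, -3.9, 116.6]
width: 0.0446
```

Call:
step_arm:
  series:
    - [52,0,0,0,0]
    - [0,0,0,0,0]
    - [0,0,0,0,0]
    - [0,0,0,0,0]
    - [0,0,0,0,0]

```text
time: 5.25
ee_pos: [0.5925, 0.0443, -0.0002]
eef_rot: [[-0.29, 0.957, 0.007], [0.957, 0.29, 0.001], [-0.002, 0.007, -1.0]]
wrist_force: [-10.4, -0.5, 38.1]
width: 0.0281
```

Call:
step_arm:
  series:
    - [0,0,0,0.5,0]
    - [0,0,0,2,0]
    - [0,0,0,6,0]
    - [0,0,0,10,0]
    - [0,0,0,14,0]

```text
time: 5.75
ee_pos: [0.5892, 0.0441, 0.1335]
eef_rot: [[-0.29, 0.957, -0.003], [0.957, 0.29, -0.0], [0.001, -0.003, -1.0]]
wrist_force: [2.1, -0.8, -4.2]
width: 0.0278
```

Call:
step_arm:
  series:
    - [0,-0.6,-3,0,-0.14]
    - [0,-1.4,-7,0,-0.28]
    - [0,-2.2,-11,0,-0.42]
    - [0,-3,-15,0,-0.56]
    - [0,-3.8,-19,0,-0.7]

```text
time: 6.25
ee_pos: [0.551, -0.147, 0.1323]
eef_rot: [[0.4, 0.917, -0.002], [0.917, -0.4, 0.0], [-0.001, -0.002, -1.0]]
wrist_force: [0.5, -0.5, -3.8]
width: 0.0278
```

Call:
step_arm:
  series:
    - [0,-0.8,-4,0,-0.14]
    - [0,-1.4,-8,0,-0.28]
    - [0,-1.8,-11,0,-0.42]
    - [0,-1.9,-11.2,0,-0.56]
    - [0,-1.9,-11.2,0,-0.563]

```text
time: 6.75
ee_pos: [0.5322, -0.2586, 0.132]
eef_rot: [[0.826, 0.564, -0.003], [0.564, -0.826, 0.001], [-0.001, -0.003, -1.0]]
wrist_force: [-1.0, 0.1, -3.9]
width: 0.0274
```

```bash
python3 - <<'E'
from h import *
s=r.state();f=r.grab_frame("wrist");np.save("w4.npy",[f,s],allow_pickle=True)
print(s["ee_pos"],s["width"],s["wrist_force"],np.degrees(np.arctan2(s["eef_rot"][1,0],s["eef_rot"][0,0])))
cv2.imwrite("pics/w4.png",f["img"])
E
```

```text
[ 0.53218713 -0.25862808  0.13203322] 0.02742273894575779 [-1.04966323  0.10665628 -3.87105082] 34.33072869181947
```

View pics/w4.png

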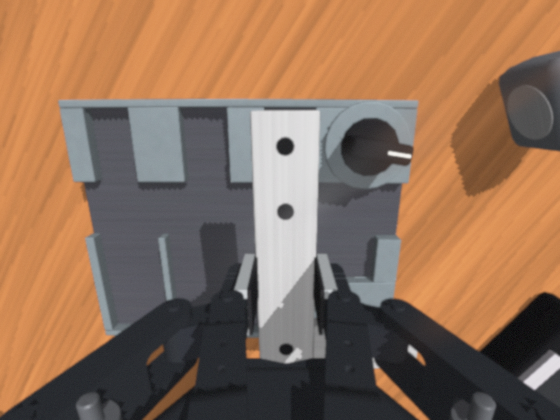

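The bracket is held straight over the tray: leg end at (251,111)–(319,110), rear tray edge from (61,101) to (417,101), dial at (370,147).

```bash
python3 - <<'E'
from h import *
f,s=np.load("w4.npy",allow_pickle=True)
P=plane(f,[(61,101),(417,101),(106,336)],.032,s)
t,th,R,res=pose(np.array([(-110,-140),(-110,140),(110,-140)])/1e3,P);print("tray",t.round(4),np.degrees(th),(res*1e3).round(1))
t=np.array([.5125,-.296]);th=np.radians(-55.5);R=np.array([[np.cos(th),-np.sin(th)],[np.sin(th),np.cos(th)]])
print("walls in tray",((P-t)@R).round(4))
for z in(.132,.138):print("leg end in tray",((plane(f,[(251,111),(319,110)],z,s)-t)@R).round(4))
print("tcp in tray",(s["ee_pos"][:2]-t)@R)
E
```

```text
tray [ 0.5128 -0.2955] -55.97904060607706 [2.5 2.6 0.6]
walls in tray [[-0.1109 -0.1361]
 [-0.109   0.1388]
 [ 0.108  -0.1403]]
leg end in tray [[-0.0991  0.0227]
 [-0.0994  0.0533]]
leg end in tray [[-0.0989  0.0233]
 [-0.0992  0.0527]]
tcp in tray [-0.01964827  0.03739237]
```

Call:
step_arm:
  series:
    - [0,0.35,0.12,-3,0]
    - [0,0.35,0.12,-6,0]
    - [0,0.35,0.12,-8.5,0]
    - [0,0.35,0.12,-10,0]
    - [0,0.35,0.12,-10.5,0]

```text
time: 7.3
ee_pos: [0.5355, -0.2547, 0.026]
eef_rot: [[0.822, 0.57, -0.004], [0.57, -0.822, 0.002], [-0.002, -0.004, -1.0]]
wrist_force: [0.4, 0.6, -4.7]
width: 0.028
```

Call:
step_arm:
  series:
    - [0,0,0,-0.2,0]
    - [0,0,0,-0.4,0]
    - [0,0,0,-0.5,0]
    - [0,0,0,-0.6,0]
    - [0,0,0,-0.6,0]

```text
time: 7.8
ee_pos: [0.5372, -0.2568, 0.0231]
eef_rot: [[0.824, 0.566, 0.001], [0.566, -0.824, -0.0], [0.0, 0.001, -1.0]]
wrist_force: [-0.2, -0.2, -3.9]
width: 0.0277
```

Call:
step_arm:
  series:
    - [0,0,0,-0.1,0]
    - [0,0,0,-0.2,0]
    - [0,0,0,-0.3,0]
    - [0,0,0,-0.3,0]
    - [0,0,0,-0.3,0]

```text
time: 8.3
ee_pos: [0.537, -0.2567, 0.02]
eef_rot: [[0.824, 0.566, 0.0], [0.566, -0.824, -0.0], [0.0, 0.0, -1.0]]
wrist_force: [-1.1, 1.2, -0.3]
width: 0.028
```

Call:
step_arm:
  series:
    - [20,0,0,0,0]
    - [45,0,0,0,0]
    - [52,0,0,0,0]
    - [52,0,0,1,0]
    - [52,0,0,4,0]

```text
time: 8.8
ee_pos: [0.5353, -0.2558, 0.0579]
eef_rot: [[0.824, 0.566, -0.005], [0.566, -0.824, 0.002], [-0.002, -0.004, -1.0]]
wrist_force: [-0.6, -0.2, -0.3]
width: 0.0448
```

Call:
step_arm:
  series:
    - [52,0,0,4,0]
    - [52,0,0,8,0]
    - [52,0,0,12,0]
    - [52,0,0,14,0]
    - [52,0,0,14,0]

```text
time: 9.3
ee_pos: [0.5386, -0.2574, 0.2046]
eef_rot: [[0.824, 0.566, 0.007], [0.566, -0.824, -0.003], [0.004, 0.007, -1.0]]
wrist_force: [0.1, -0.6, 0.1]
width: 0.0442
```

```bash
python3 - <<'E'
from h import *
s=r.state();f=r.grab_frame("wrist");np.save("w5.npy",[f,s],allow_pickle=True)
print(s["ee_pos"],s["width"],s["wrist_force"],np.degrees(np.arctan2(s["eef_rot"][1,0],s["eef_rot"][0,0])))
cv2.imwrite("pics/w5.png",f["img"])
E
```

```text
[ 0.53864414 -0.25736898  0.20455736] 0.04416682396755386 [ 0.14383593 -0.58673719  0.0825573 ] 34.49394369182653
```

View pics/w5.png

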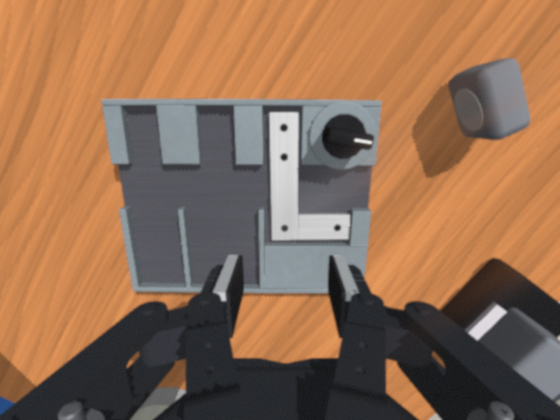

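The bracket lies in its L compartment, centred in the channel (269–298 between walls at 264 and 302). That is 10 pictures viewed, so from here I go by numbers. Next is the brush.

Call:
step_arm:
  series:
    - [70,0,4,0,0.147]
    - [70,0,8,0,0.294]
    - [70,0,12,0,0.442]
    - [70,0,16,0,0.589]
    - [70,-0.5,20,0,0.736]

```text
time: 9.85
ee_pos: [0.5313, -0.0551, 0.198]
eef_rot: [[0.225, 0.974, -0.002], [0.974, -0.225, 0.0], [-0.0, -0.002, -1.0]]
wrist_force: [0.5, 0.3, 0.6]
width: 0.0599
```

Call:
step_arm:
  series:
    - [70,0,4,0,0.147]
    - [70,0,8,0,0.294]
    - [70,0,12,0,0.442]
    - [70,0,16,0,0.589]
    - [70,0,20,0,0.736]

```text
time: 10.35
ee_pos: [0.531, 0.1448, 0.1982]
eef_rot: [[-0.488, 0.873, -0.002], [0.873, 0.488, -0.001], [0.0, -0.002, -1.0]]
wrist_force: [1.0, -0.7, 0.6]
width: 0.06
```

Call:
step_arm:
  series:
    - [70,0,2,0,0.147]
    - [70,0,3.1,0,0.294]
    - [70,0,3.1,0,0.442]
    - [70,0,3.1,0,0.589]
    - [70,0,3.1,0,0.736]

```text
time: 10.85
ee_pos: [0.5312, 0.1745, 0.1979]
eef_rot: [[-0.948, 0.319, -0.003], [0.319, 0.948, -0.001], [0.002, -0.002, -1.0]]
wrist_force: [-0.6, -0.4, 0.3]
width: 0.0599
```

```bash
cat >> h.py <<'E'
def snap(n):
    s=r.state();f=r.grab_frame("wrist");np.save(n+".npy",[f,s],allow_pickle=True);cv2.imwrite(f"pics/{n}.png",f["img"])
    print(s["ee_pos"].round(4),"w",s["width"].round(4),"F",s["wrist_force"].round(1),"yaw",np.degrees(np.arctan2(s["eef_rot"][1,0],s["eef_rot"][0,0])).round(2));return f,s
E
python3 - <<'E'
from h import *
f,s=snap("w6")
# dark bristles: low value, reddish-brown; ferrule: grey; project expectation
X=[(.5394,.1936)];print("px origin pred",proj(f,[[.540,.192,.017]],s))
hsv=cv2.cvtColor(f["img"],cv2.COLOR_BGR2HSV);B=f["img"].astype(int)
pale=((B[...,2]>185)&(B[...,1]>135)&(B[...,0]>70)&(hsv[...,1]>60)).astype(np.uint8)
ferr=((hsv[...,1]<45)&(hsv[...,2]>120)).astype(np.uint8)
dark=((hsv[...,2]<100)&(hsv[...,2]>35)&(B[...,2]>B[...,0]+20)).astype(np.uint8)
for n,m,z in(("pale",pale,.018),("ferr",ferr,.018),("dark",dark,.016)):
    m=cv2.morphologyEx(m,cv2.MORPH_OPEN,np.ones((3,3)))
    k,l,st,c=cv2.connectedComponentsWithStats(m)
    for i in range(1,k):
        if 250<st[i,4]<8000 and c[i,1]<300:
            rc=cv2.minAreaRect(cv2.findContours((l==i).astype(np.uint8),0,1)[0][0])
            print(n,st[i,4],c[i].round(1),plane(f,[c[i]],z,s).round(4),plane(f,cv2.boxPoints(rc),z,s).round(4).tolist())
E
```

```text
Traceback (most recent call last):
  File "h.py", line 25, in snap
    print(s["ee_pos"].round(4),"w",s["width"].round(4),"F",s["wrist_force"].round(1),"yaw",np.degrees(np.arctan2(s["eef_rot"][1,0],s["eef_rot"][0,0])).round(2));return f,s
                                   ^^^^^^^^^^^^^^^^
AttributeError: 'float' object has no attribute 'round'
```

```bash
sed -i 's/s\["width"\].round(4)/round(s["width"],4)/' h.py
python3 - <<'E'
from h import *
f,s=snap("w6")
print("px origin pred",proj(f,[[.540,.192,.017]],s))
hsv=cv2.cvtColor(f["img"],cv2.COLOR_BGR2HSV);B=f["img"].astype(int)
pale=((B[...,2]>185)&(B[...,1]>135)&(B[...,0]>70)&(hsv[...,1]>60)).astype(np.uint8)
ferr=((hsv[...,1]<45)&(hsv[...,2]>120)).astype(np.uint8)
dark=((hsv[...,2]<100)&(hsv[...,2]>35)&(B[...,2]>B[...,0]+20)).astype(np.uint8)
for n,m,z in(("pale",pale,.018),("ferr",ferr,.018),("dark",dark,.016)):
    m=cv2.morphologyEx(m,cv2.MORPH_OPEN,np.ones((3,3)))
    k,l,st,c=cv2.connectedComponentsWithStats(m)
    for i in range(1,k):
        if 250<st[i,4]<8000 and c[i,1]<300:
            rc=cv2.minAreaRect(cv2.findContours((l==i).astype(np.uint8),0,1)[0][0])
            print(n,st[i,4],c[i].round(1),plane(f,[c[i]],z,s).round(4),plane(f,cv2.boxPoints(rc),z,s).round(4).tolist())
E
```

```text
[0.5312 0.1743 0.198 ] w 0.0596 F [-0.2  0.1  0. ] yaw 161.67
px origin pred [[282.75239001 207.09790244]]
pale 1505 [283.  169.6] [[0.5263 0.1519]] [[0.5214, 0.1078], [0.5028, 0.114], [0.5301, 0.1986], [0.5503, 0.1918]]
ferr 6581 [438.2  35.2] [[0.3421 0.0744]] [[0.3792, 0.0313], [0.29, 0.0585], [0.3005, 0.129], [0.3951, 0.0993]]
ferr 3574 [510.9 169.9] [[0.288  0.2302]] [[0.3186, 0.1823], [0.2487, 0.2044], [0.2541, 0.2813], [0.3286, 0.2567]]
ferr 4063 [154.8 190.2] [[0.668  0.1287]] [[0.688, 0.0812], [0.6143, 0.106], [0.6461, 0.1789], [0.7254, 0.1527]]
ferr 1197 [281.8 226. ] [[0.548  0.2127]] [[0.5649, 0.1895], [0.5212, 0.204], [0.5317, 0.2376], [0.5768, 0.2226]]
dark 1208 [464.5 153.3] [[0.3343 0.1966]] [[0.3703, 0.208], [0.3215, 0.1608], [0.2977, 0.1861], [0.3463, 0.2355]]
dark 1293 [281.1 258.5] [[0.5622 0.2522]] [[0.5766, 0.2249], [0.5344, 0.2389], [0.5478, 0.2816], [0.5916, 0.267]]
```

Call:
step_arm:
  series:
    - [70,0.2,-0.1,-5,-0.02]
    - [70,0.2,-0.1,-10,-0.02]
    - [70,0.2,-0.1,-14.5,-0.02]
    - [70,0.2,-0.1,-17.5,-0.02]
    - [70,0.2,-0.1,-18.5,-0.02]

```text
time: 11.45
ee_pos: [0.5308, 0.1723, 0.0103]
eef_rot: [[-0.938, 0.347, -0.007], [0.347, 0.938, -0.002], [0.006, -0.005, -1.0]]
wrist_force: [-0.7, -0.4, -0.3]
width: 0.06
```

Call:
step_arm:
  series:
    - [70,0,0,-0.4,0]
    - [70,0,0,-0.8,0]
    - [0,0,0,-0.8,0]
    - [0,0,0,-0.8,0]
    - [0,0,0,-0.8,0]

```text
time: 11.95
ee_pos: [0.5351, 0.1737, 0.0084]
eef_rot: [[-0.939, 0.344, 0.003], [0.344, 0.939, 0.001], [-0.002, 0.002, -1.0]]
wrist_force: [-0.3, -0.5, -0.6]
width: 0.0219
```

Call:
step_arm:
  series:
    - [0,0,0,0,0]
    - [0,0,0,0,0]
    - [0,0,0,0,0]
    - [0,0,0,1,0]
    - [0,0,0,4,0]

```text
time: 12.45
ee_pos: [0.5317, 0.1726, 0.0449]
eef_rot: [[-0.939, 0.345, -0.005], [0.345, 0.939, -0.002], [0.004, -0.004, -1.0]]
wrist_force: [-0.1, -0.7, -1.3]
width: 0.0223
```

Call:
step_arm:
  series:
    - [0,0,0,3.5,-0.1]
    - [0,-0.8,-3,7,-0.25]
    - [0,-1.6,-7,10.5,-0.4]
    - [0,-2.4,-11,10.5,-0.55]
    - [0,-3.2,-15,10.5,-0.7]

```text
time: 12.95
ee_pos: [0.5023, 0.0221, 0.154]
eef_rot: [[-0.491, 0.871, 0.004], [0.871, 0.491, -0.0], [-0.002, 0.003, -1.0]]
wrist_force: [1.4, 0.1, -1.2]
width: 0.0218
```

Call:
step_arm:
  series:
    - [0,-1,-4,0,-0.145]
    - [0,-2,-8,0,-0.29]
    - [0,-3,-12,0,-0.435]
    - [0,-4,-16,0,-0.58]
    - [0,-5,-20,0,-0.725]

```text
time: 13.45
ee_pos: [0.4512, -0.1781, 0.1524]
eef_rot: [[0.21, 0.978, 0.001], [0.978, -0.21, -0.0], [-0.0, 0.001, -1.0]]
wrist_force: [0.4, 0.8, -1.4]
width: 0.022
```

Call:
step_arm:
  series:
    - [0,-1,-4,0,-0.145]
    - [0,-2,-8,0,-0.29]
    - [0,-3,-12,0,-0.435]
    - [0,-3.5,-16,0,-0.58]
    - [0,-3.5,-16,0,-0.725]

```text
time: 13.95
ee_pos: [0.416, -0.3407, 0.152]
eef_rot: [[0.809, 0.588, 0.0], [0.588, -0.809, -0.002], [-0.001, 0.001, -1.0]]
wrist_force: [0.2, 0.2, -2.5]
width: 0.0222
```

```bash
python3 - <<'E'
from h import *
f,s=snap("w7")
B=f["img"].astype(int)
hsv=cv2.cvtColor(f["img"],cv2.COLOR_BGR2HSV)
E
```

```text
[ 0.416  -0.3407  0.152 ] w 0.0222 F [ 0.2  0.2 -2.5] yaw 36.04
```

View pics/w7.png

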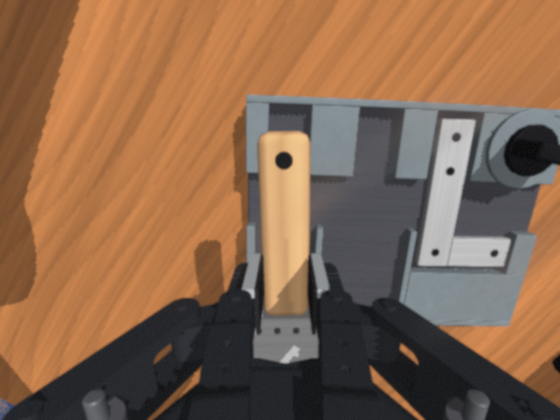

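The brush is held straight, with the handle end at (284,132). The channel walls are at about x=268 and x=311 near row 140. I'll check the tray position from these edges.

```bash
python3 - <<'E'
from h import *
f,s=np.load("w7.npy",allow_pickle=True)
t=np.array([.5137,-.2952]);th=np.radians(-55.55);R=np.array([[np.cos(th),-np.sin(th)],[np.sin(th),np.cos(th)]])
P=plane(f,[(247,97),(269,140),(310,140)],.032,s);print("corner(-110,-140), channel y -121,-85:",((P-t)@R).round(4).tolist())
z=s["ee_pos"][2]-.008+.018
P=plane(f,[(258,180),(311,180)],z,s);print("handle edges",((P-t)@R).round(4).tolist())
print("tcp",((s["ee_pos"][:2]-t)@R).round(4))
E
```

```text
corner(-110,-140), channel y -121,-85: [[-0.1097, -0.1399], [-0.0756, -0.1214], [-0.0766, -0.0865]]
handle edges [[-0.0672, -0.1193], [-0.0679, -0.0957]]
tcp [-0.0177 -0.1063]
```

Call:
step_arm:
  series:
    - [0,0.15,0.35,-3,-0.028]
    - [0,0.15,0.35,-6,-0.028]
    - [0,0.15,0.35,-9,-0.028]
    - [0,0.15,0.35,-11,-0.028]
    - [0,0.15,0.35,-11.9,-0.028]

```text
time: 14.5
ee_pos: [0.418, -0.332, 0.0336]
eef_rot: [[0.817, 0.577, -0.001], [0.577, -0.817, 0.001], [0.0, -0.001, -1.0]]
wrist_force: [-17.2, 10.9, 61.5]
width: 0.0221
```

Call:
step_arm:
  series:
    - [0,0,0,-0.2,0]
    - [0,0,0,-0.4,0]
    - [0,0,0,-0.5,0]
    - [0,0,0,-0.6,0]
    - [0,0,0,-0.6,0]

```text
time: 15.0
ee_pos: [0.4187, -0.3325, 0.0336]
eef_rot: [[0.816, 0.577, 0.003], [0.577, -0.816, -0.002], [0.002, 0.003, -1.0]]
wrist_force: [-17.5, 12.3, 48.1]
width: 0.0223
```

Unexpected contact: 48 N at 6 mm too high. I'll lift and check the brush pose in the grip.

Call:
step_arm:
  series:
    - [0,0,0,1,0]
    - [0,0,0,2,0]
    - [0,0,0,3.5,0]
    - [0,0,0,3.5,0]
    - [0,0,0,3.5,0]

```text
time: 15.5
ee_pos: [0.4188, -0.3331, 0.0616]
eef_rot: [[0.818, 0.575, 0.0], [0.575, -0.818, -0.0], [0.0, 0.0, -1.0]]
wrist_force: [-0.5, 0.3, -1.3]
width: 0.0217
```

```bash
python3 - <<'E'
from h import *
t=np.array([.5137,-.2952]);th=np.radians(-55.55);R=np.array([[np.cos(th),-np.sin(th)],[np.sin(th),np.cos(th)]])
f,s=np.load("w7.npy",allow_pickle=True);z=s["ee_pos"][2]+.010
print("handle end w7 rel tcp",((plane(f,[(284,132)],z,s)-s["ee_pos"][:2])@R).round(4))
f,s=snap("w8");print("tcp tray",((s["ee_pos"][:2]-t)@R).round(4))
o=r.grab_frame("side");np.save("s8.npy",o,allow_pickle=True);T=np.r_[t,0]
u,v=proj(o,[[*t,.03]])[0].astype(int);print(u,v)
c=cv2.resize(o["img"][max(0,v-75):v+55,max(0,u-85):u+85],None,fx=2.8,fy=2.8,interpolation=3)
cv2.imwrite("pics/c8.png",np.hstack([c[:364],cv2.resize(f["img"],(485,c[:364].shape[0]))])[:, :961])
a=cv2.imread("pics/c8.png");cv2.imwrite("pics/c8.png",cv2.resize(a,(800,int(a.shape[0]*800/a.shape[1]))))
E
```

```text
handle end w7 rel tcp [[-0.0706 -0.002 ]]
[ 0.4188 -0.3331  0.0616] w 0.0217 F [-0.5  0.3 -1.3] yaw 35.12
tcp tray [-0.0225 -0.0997]
327 168
```

View pics/c8.png

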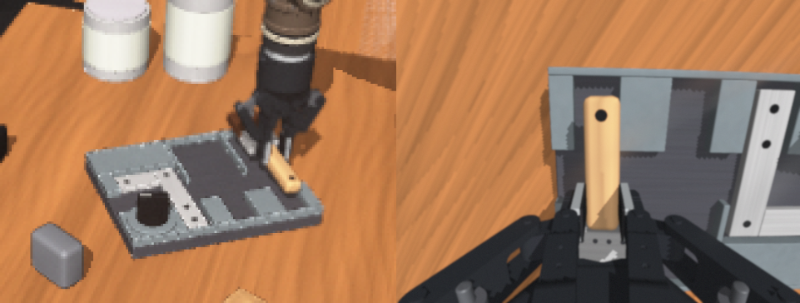

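The +y side of the brush head was touching the pocket divider, because the tray y was 3 mm off and the yaw 0.7° off. I'll correct and go down slowly.

Call:
step_arm:
  series:
    - [0,-0.1,-0.35,0,-0.012]
    - [0,-0.1,-0.35,-1,-0.012]
    - [0,-0.1,-0.35,-2,-0.012]
    - [0,-0.1,-0.35,-2.4,-0.012]
    - [0,-0.1,-0.35,-2.4,-0.012]

```text
time: 16.1
ee_pos: [0.4167, -0.336, 0.0362]
eef_rot: [[0.825, 0.565, -0.002], [0.565, -0.825, 0.002], [-0.001, -0.002, -1.0]]
wrist_force: [0.5, -0.1, -1.1]
width: 0.0222
```

Call:
step_arm:
  series:
    - [0,0,0,-0.1,0]
    - [0,0,0,-0.3,0]
    - [0,0,0,-0.4,0]
    - [0,0,0,-0.5,0]
    - [0,0,0,-0.5,0]

```text
time: 16.6
ee_pos: [0.4176, -0.3367, 0.0328]
eef_rot: [[0.825, 0.565, 0.0], [0.565, -0.825, -0.0], [0.0, 0.0, -1.0]]
wrist_force: [-0.2, -1.2, -1.5]
width: 0.0224
```

Call:
step_arm:
  series:
    - [0,0,0,-0.1,0]
    - [0,0,0,-0.2,0]
    - [0,0,0,-0.3,0]
    - [0,0,0,-0.4,0]
    - [0,0,0,-0.4,0]

```text
time: 17.1
ee_pos: [0.4182, -0.3372, 0.0293]
eef_rot: [[0.825, 0.565, 0.002], [0.565, -0.825, -0.001], [0.001, 0.002, -1.0]]
wrist_force: [1.3, -2.0, 3.4]
width: 0.0219
```

Call:
step_arm:
  series:
    - [0,0,0,-0.1,0]
    - [0,0,0,-0.15,0]
    - [0,0,0,-0.15,0]
    - [0,0,0,-0.15,0]
    - [0,0,0,-0.15,0]

```text
time: 17.6
ee_pos: [0.4183, -0.3373, 0.0284]
eef_rot: [[0.825, 0.565, 0.002], [0.565, -0.825, -0.002], [0.001, 0.002, -1.0]]
wrist_force: [0.2, -0.5, 9.1]
width: 0.0222
```

Call:
step_arm:
  series:
    - [15,0,0,0,0]
    - [30,0,0,0,0]
    - [48,0,0,0,0]
    - [48,0,0,0,0]
    - [48,0,0,1,0]

```text
time: 18.1
ee_pos: [0.4163, -0.3356, 0.0358]
eef_rot: [[0.825, 0.565, -0.003], [0.565, -0.825, 0.002], [-0.001, -0.004, -1.0]]
wrist_force: [-0.5, -0.5, 0.3]
width: 0.041
```

Call:
step_arm:
  series:
    - [48,0,0,3,0]
    - [48,0,0,7,0]
    - [48,0,0,11,0]
    - [48,0,0,15,0]
    - [48,0,0,15,0]

```text
time: 18.6
ee_pos: [0.4195, -0.3382, 0.1938]
eef_rot: [[0.825, 0.565, 0.008], [0.565, -0.825, -0.006], [0.003, 0.009, -1.0]]
wrist_force: [1.3, -0.3, -0.3]
width: 0.0412
```

```bash
python3 - <<'E'
from h import *
f,s=snap("w9")
E
```

```text
[ 0.4195 -0.3382  0.1938] w 0.0412 F [ 1.3 -0.3 -0.3] yaw 34.38
```

View pics/w9.png

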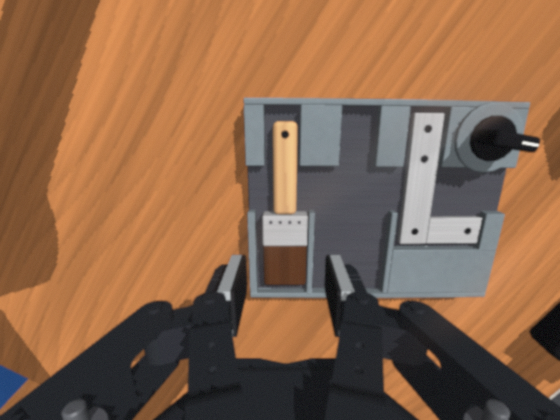

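The brush lies in its compartment, bristles at (285,265) in the pocket and handle at (285,165) in the channel. Now the knife.

Call:
step_arm:
  series:
    - [70,0,4.8,0,0.14]
    - [70,0,9.6,0,0.28]
    - [70,0,14.4,0,0.42]
    - [70,0,19.2,0,0.56]
    - [70,0,24,0,0.7]

```text
time: 19.15
ee_pos: [0.4164, -0.0948, 0.1861]
eef_rot: [[0.263, 0.965, -0.001], [0.965, -0.263, 0.0], [0.0, -0.002, -1.0]]
wrist_force: [1.1, 0.2, 0.4]
width: 0.0598
```

Call:
step_arm:
  series:
    - [70,0,4.8,0,0.14]
    - [70,0,9.6,0,0.28]
    - [70,0,14.4,0,0.42]
    - [70,0,19.2,0,0.56]
    - [70,0,24,0,0.7]

```text
time: 19.65
ee_pos: [0.4164, 0.1451, 0.1863]
eef_rot: [[-0.421, 0.907, -0.001], [0.907, 0.421, -0.001], [-0.0, -0.001, -1.0]]
wrist_force: [0.6, 0.0, -0.0]
width: 0.0598
```

Call:
step_arm:
  series:
    - [70,0.3,4.8,0,0.14]
    - [70,0.6,9.6,0,0.28]
    - [70,1,14.4,0,0.42]
    - [70,1.1,19.2,0,0.508]
    - [70,1.1,21,0,0.508]

```text
time: 20.15
ee_pos: [0.4276, 0.3567, 0.1853]
eef_rot: [[-0.809, 0.588, -0.002], [0.588, 0.809, -0.001], [0.001, -0.002, -1.0]]
wrist_force: [0.5, 0.2, -0.1]
width: 0.0598
```

Call:
step_arm:
  series:
    - [70,0,0,0,0]
    - [70,0,0,0,0]
    - [70,0,0,0,0]
    - [70,0,0,0,0]
    - [70,0,0,0,0]

```text
time: 20.65
ee_pos: [0.4287, 0.3523, 0.1875]
eef_rot: [[-0.805, 0.593, 0.0], [0.593, 0.805, 0.0], [-0.0, 0.0, -1.0]]
wrist_force: [-0.5, -0.1, 0.2]
width: 0.0601
```

```bash
python3 - <<'E'
from h import *
f,s=snap("w10");print(s["time"])
print("pred px",proj(f,[[.4424,.3678,.02],[.4306,.3517,.02]],s).round(0).tolist())
hsv=cv2.cvtColor(f["img"],cv2.COLOR_BGR2HSV);B=f["img"].astype(int)
for n,m,z in(("black",hsv[...,2]<55,.02),("grey",(hsv[...,1]<60)&(hsv[...,2]>90),.004)):
    m=cv2.morphologyEx(m.astype(np.uint8),cv2.MORPH_OPEN,np.ones((3,3)))
    k,l,st,c=cv2.connectedComponentsWithStats(m)
    for i in range(1,k):
        if 300<st[i,4]<9000 and c[i,1]<310:
            rc=cv2.minAreaRect(cv2.findContours((l==i).astype(np.uint8),0,1)[0][0])
            print(n,st[i,4],c[i].round(1),np.round(rc[0]+rc[1]+(rc[2],),1),plane(f,[rc[0]],z,s).round(4),plane(f,cv2.boxPoints(rc),z,s).round(3).tolist())
E
```

```text
[0.4287 0.3523 0.1875] w 0.0601 F [-0.5 -0.1  0.2] yaw 143.6
20.65
pred px [[284.0, 211.0], [284.0, 193.0]]
black 1561 [284.3 159.6] [285.  164.5  87.   22.   90. ] [[0.4114 0.328 ]] [[0.395, 0.287], [0.377, 0.3], [0.43, 0.373], [0.449, 0.359]]
grey 811 [255.3   6.9] [255.5   8.5  17.   61.   90. ] [[0.3471 0.1936]] [[0.366, 0.171], [0.32, 0.205], [0.328, 0.217], [0.375, 0.182]]
grey 688 [268.9  34.4] [269.5  31.7  26.9  65.1  73.3] [[0.3485 0.2174]] [[0.374, 0.195], [0.316, 0.218], [0.323, 0.24], [0.382, 0.217]]
grey 1607 [ 12.3 166. ] [ 15. 163.  70.  30.  90.] [[0.6527 0.149 ]] [[0.636, 0.114], [0.609, 0.135], [0.671, 0.186], [0.7, 0.164]]
grey 3550 [285.3 248.6] [285.5 243.   76.   59.   90. ] [[0.4671 0.4044]] [[0.466, 0.347], [0.413, 0.387], [0.468, 0.467], [0.526, 0.424]]
grey 413 [204.9 282.5] [204.5 280.8  14.4  49.5  16.8] [[0.5772 0.3859]] [[0.612, 0.399], [0.554, 0.36], [0.544, 0.374], [0.602, 0.414]]
grey 400 [365.5 281. ] [365.7 279.8  49.3  12.6  72. ] [[0.4168 0.5025]] [[0.415, 0.468], [0.4, 0.472], [0.419, 0.539], [0.434, 0.535]]
```

Knife handle is aligned with the jaws and the TCP sits at knife x of about -18 mm. I'll descend and grip.

Call:
step_arm:
  series:
    - [70,0,0,-5,0]
    - [70,0,0,-10,0]
    - [70,0,0,-14,0]
    - [70,0,0,-16.5,0]
    - [70,0,0,-17.3,0]

```text
time: 21.2
ee_pos: [0.4268, 0.3516, 0.0112]
eef_rot: [[-0.806, 0.593, -0.004], [0.593, 0.806, -0.003], [0.001, -0.005, -1.0]]
wrist_force: [1.0, 0.3, -0.1]
width: 0.0597
```

Call:
step_arm:
  series:
    - [70,0,0,-0.4,0]
    - [70,0,0,-0.7,0]
    - [0,0,0,-0.7,0]
    - [0,0,0,-0.7,0]
    - [0,0,0,-0.7,0]

```text
time: 21.7
ee_pos: [0.4292, 0.354, 0.0086]
eef_rot: [[-0.806, 0.592, 0.002], [0.592, 0.806, 0.002], [-0.001, 0.002, -1.0]]
wrist_force: [-1.8, -0.8, 6.3]
width: 0.0244
```

Call:
step_arm:
  series:
    - [0,0,0,0,0]
    - [0,0,0,0,0]
    - [0,0,0,1,0]
    - [0,0,0,3,0]
    - [0,0,0,6,0]

```text
time: 22.2
ee_pos: [0.4273, 0.3524, 0.0666]
eef_rot: [[-0.806, 0.592, -0.003], [0.592, 0.806, -0.002], [0.001, -0.004, -1.0]]
wrist_force: [0.0, 0.5, -1.3]
width: 0.024
```

Call:
step_arm:
  series:
    - [0,0,0,4.5,0]
    - [0,0,-1,9,-0.1]
    - [0,0,-4,11,-0.24]
    - [0,0,-8,11,-0.38]
    - [0,0,-12,11,-0.52]

```text
time: 22.7
ee_pos: [0.4286, 0.2326, 0.1786]
eef_rot: [[-0.401, 0.916, 0.002], [0.916, 0.401, 0.001], [-0.0, 0.002, -1.0]]
wrist_force: [0.4, -0.6, -2.2]
width: 0.0243
```

Call:
step_arm:
  series:
    - [0,0,-4.5,0,-0.14]
    - [0,0.5,-9,0,-0.28]
    - [0,1,-13.5,0,-0.42]
    - [0,1.5,-18,0,-0.56]
    - [0,2,-22.5,0,-0.7]

```text
time: 23.2
ee_pos: [0.448, 0.0067, 0.1778]
eef_rot: [[0.284, 0.959, 0.001], [0.959, -0.284, 0.0], [0.0, 0.001, -1.0]]
wrist_force: [1.0, -1.1, -0.9]
width: 0.0243
```

Call:
step_arm:
  series:
    - [0,0.5,-4.5,0,-0.14]
    - [0,1,-9,0,-0.28]
    - [0,1.5,-13.5,0,-0.42]
    - [0,2,-18,0,-0.56]
    - [0,2.5,-22.5,0,-0.686]

```text
time: 23.7
ee_pos: [0.4731, -0.2185, 0.1778]
eef_rot: [[0.827, 0.562, 0.0], [0.562, -0.827, 0.0], [0.0, 0.0, -1.0]]
wrist_force: [0.3, 0.3, -1.4]
width: 0.0243
```

Call:
step_arm:
  series:
    - [0,0.4,-3.9,0,0]
    - [0,0.8,-7.8,0,0]
    - [0,0.8,-7.8,0,0]
    - [0,0.8,-7.8,0,0]
    - [0,0.8,-7.8,0,0]

```text
time: 24.2
ee_pos: [0.4812, -0.2938, 0.1773]
eef_rot: [[0.824, 0.567, -0.0], [0.567, -0.824, 0.001], [0.0, -0.001, -1.0]]
wrist_force: [0.9, -0.1, -1.2]
width: 0.0242
```

```bash
python3 - <<'E'
from h import *
f,s=snap("w11");print(s["time"],s["joint_positions"].round(0))
t=np.array([.5137,-.2952]);th=np.radians(-55.55);R=np.array([[np.cos(th),-np.sin(th)],[np.sin(th),np.cos(th)]])
print("tcp tray",((s["ee_pos"][:2]-t)@R).round(4))
hsv=cv2.cvtColor(f["img"],cv2.COLOR_BGR2HSV)
# handle edges: darkness profile along rows through held handle
for v in(150,180,210):
    row=hsv[v,230:340,2];d=np.where(row<60)[0]+230;print(v,d.min() if len(d) else None,d.max() if len(d) else None,len(d))
E
```

```text
[ 0.4812 -0.2938  0.1773] w 0.0242 F [ 0.9 -0.1 -1.2] yaw 34.52
24.2 [-31.  12.  -4.  75.   0.  24.]
tcp tray [-0.0196 -0.026 ]
150 258 313 56
180 258 313 35
210 259 311 53
```

View pics/w11.png

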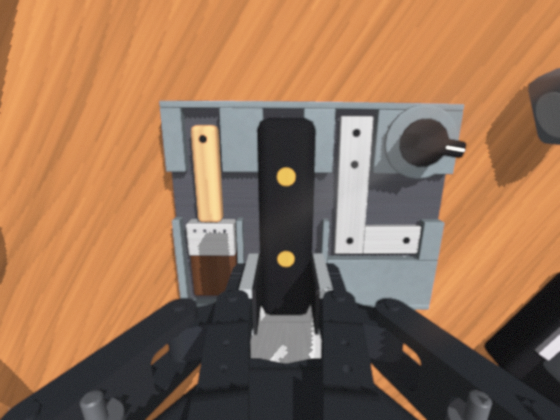

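The knife is straight above its compartment, with its handle end at (286,118). I'll check its x offset numerically.

```bash
python3 - <<'E'
from h import *
t=np.array([.5137,-.2952]);th=np.radians(-55.55);R=np.array([[np.cos(th),-np.sin(th)],[np.sin(th),np.cos(th)]])
f,s=np.load("w11.npy",allow_pickle=True)
z=s["ee_pos"][2]+.010
print("handle end (want -95,-26.5)",((plane(f,[(286,118)],z,s)-t)@R).round(4),"edges",((plane(f,[(258,200),(314,200)],z+.002,s)-t)@R).round(4).tolist())
print("rear corners",((plane(f,[(160.5,101),(463,104)],.032,s)-t)@R).round(4).tolist())
f,s=np.load("w9.npy",allow_pickle=True)
P=(plane(f,[(273.5,123),(297,123),(263,285),(307,285)],.037,s)-t)@R;a=pose(np.array([(-90,-12),(-90,12),(90,-24),(90,24)])/1e3,P);print("brush in tray",a[0].round(4),np.degrees(a[1]).round(2))
P=(plane(f,[(408,244),(416,113),(445,113),(481,217),(479,244)],.028,s)-t)@R;a=pose(np.array([(70,-15),(-70,-15),(-70,15),(40,74),(70,74)])/1e3,P);print("bracket",a[0].round(4),np.degrees(a[1]).round(2))
E
```

```text
handle end (want -95,-26.5) [[-0.0959 -0.0253]] edges [[-0.0606, -0.0378], [-0.0607, -0.0127]]
rear corners [[-0.1113, -0.139], [-0.1097, 0.137]]
brush in tray [-0.     -0.1013] -0.16
bracket [-0.0276  0.0437] 1.51
```

Call:
step_arm:
  series:
    - [0,0,0,-4,0]
    - [0,0,0,-8,0]
    - [0,0,0,-12,0]
    - [0,0,0,-13.5,0]
    - [0,0,0,-14,0]

```text
time: 24.75
ee_pos: [0.4801, -0.2925, 0.0351]
eef_rot: [[0.823, 0.568, -0.003], [0.568, -0.823, 0.002], [-0.002, -0.004, -1.0]]
wrist_force: [-0.2, 0.8, -2.0]
width: 0.0243
```

Call:
step_arm:
  series:
    - [0,0,0,-0.2,0]
    - [0,0,0,-0.4,0]
    - [0,0,0,-0.6,0]
    - [0,0,0,-0.7,0]
    - [0,0,0,-0.7,0]

```text
time: 25.25
ee_pos: [0.4817, -0.2948, 0.0306]
eef_rot: [[0.824, 0.566, 0.001], [0.566, -0.824, -0.0], [0.0, 0.001, -1.0]]
wrist_force: [-0.1, -0.6, -2.1]
width: 0.0247
```

Call:
step_arm:
  series:
    - [0,0,0,-0.1,0]
    - [0,0,0,-0.2,0]
    - [0,0,0,-0.3,0]
    - [0,0,0,-0.3,0]
    - [0,0,0,-0.3,0]

```text
time: 25.75
ee_pos: [0.4816, -0.2948, 0.0287]
eef_rot: [[0.824, 0.566, 0.001], [0.566, -0.824, -0.001], [0.0, 0.001, -1.0]]
wrist_force: [-4.2, 1.3, 9.4]
width: 0.0241
```

Call:
step_arm:
  series:
    - [20,0,0,0,0]
    - [40,0,0,0,0]
    - [50,0,0,0,0]
    - [50,0,0,0.5,0]
    - [50,0,0,2,0]

```text
time: 26.25
ee_pos: [0.4805, -0.294, 0.0461]
eef_rot: [[0.824, 0.566, -0.003], [0.566, -0.824, 0.002], [-0.001, -0.003, -1.0]]
wrist_force: [0.5, 0.3, 0.5]
width: 0.0428
```

Call:
step_arm:
  series:
    - [50,0,0,3,0]
    - [50,0,0,7,0]
    - [50,0,0,11,0]
    - [50,0,0,15,0]
    - [50,0,0,15,0]

```text
time: 26.75
ee_pos: [0.4837, -0.296, 0.2036]
eef_rot: [[0.824, 0.566, 0.008], [0.566, -0.824, -0.005], [0.004, 0.009, -1.0]]
wrist_force: [0.0, -0.8, 0.5]
width: 0.0429
```

Call:
step_arm:
  series:
    - [50,0,0,0,0]
    - [50,0,0,0,0]
    - [50,0,0,0,0]
    - [50,0,0,0,0]
    - [50,0,0,0,0]

```text
time: 27.25
ee_pos: [0.4812, -0.2944, 0.1963]
eef_rot: [[0.824, 0.566, -0.001], [0.566, -0.824, 0.001], [-0.001, -0.001, -1.0]]
wrist_force: [-0.3, 0.8, 0.2]
width: 0.0426
```

```bash
python3 - <<'E'
from h import *
f,s=snap("w12")
t=np.array([.5137,-.2952]);th=np.radians(-55.55);R=np.array([[np.cos(th),-np.sin(th)],[np.sin(th),np.cos(th)]])
c=lambda x,y,z=.04:proj(f,[[*(t+R@[x/1e3,y/1e3]),z]],s)[0]
hsv=cv2.cvtColor(f["img"],cv2.COLOR_BGR2HSV)
# dial mark: bright pixels near dial at z=.076
u,v=c(-75,102,.076);print("dial px",u,v)
m=np.zeros(hsv.shape[:2],np.uint8);cv2.circle(m,(int(u),int(v)),int(np.linalg.norm(c(-75,128,.076)-[u,v])),1,-1)
b=(m>0)&(hsv[...,2]>200);y,x=np.where(b);print(len(x))
P=(plane(f,np.c_[x,y],.076,s)-t)@R;mu=P.mean(0);w,V=np.linalg.eigh(np.cov((P-mu).T));d=V[:,1];print("mark tray",mu.round(4),np.degrees(np.arctan2(d[1],d[0])).round(1),(np.sqrt(w)*1e3).round(1), "dir from axis",np.degrees(np.arctan2(mu[1]-.102,mu[0]+.075)).round(1))
# knife handle screws (gold) & view
cv2.imwrite("pics/w12c.png",cv2.resize(f["img"][60:340,100:500],None,fx=2,fy=2))
E
```

```text
[ 0.4812 -0.2944  0.1963] w 0.0426 F [-0.3  0.8  0.2] yaw 34.49
dial px 433.6675696437146 143.835595865293
32
mark tray [-0.0735  0.1116] 81.0 [0.5 4.1] dir from axis 81.3
```

View pics/w12c.png

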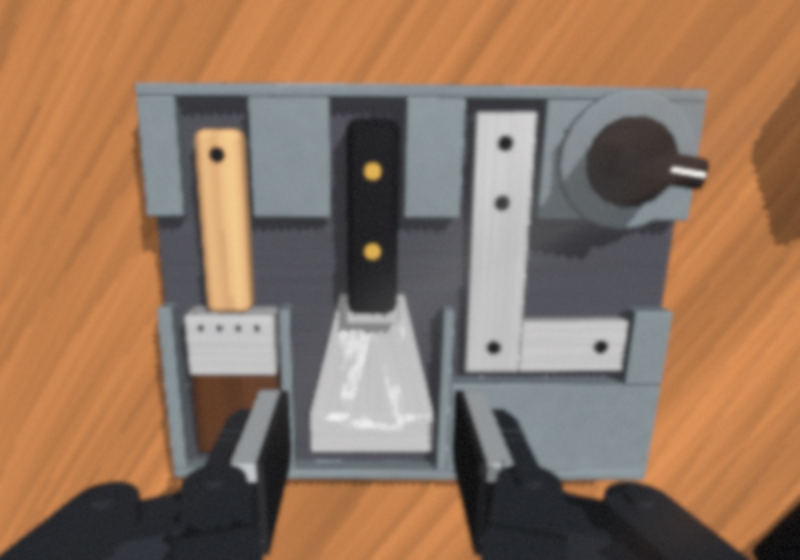

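All three lie in place: brush, knife (blade in the wide pocket) and bracket. The dial bar is at 81° in the tray frame, so I'll move to grip it.

Call:
step_arm:
  series:
    - [50,1.5,2.4,0,0.145]
    - [50,3,4.8,0,0.29]
    - [50,4.5,7.2,0,0.435]
    - [50,6,9.6,0,0.58]
    - [50,7.4,11.9,0,0.725]

```text
time: 27.8
ee_pos: [0.556, -0.1746, 0.1969]
eef_rot: [[0.236, 0.972, -0.0], [0.972, -0.236, 0.0], [0.0, -0.0, -1.0]]
wrist_force: [0.1, -0.0, -0.3]
width: 0.0428
```

Call:
step_arm:
  series:
    - [50,0,0,0,0.145]
    - [50,0,0,0,0.29]
    - [50,0,0,0,0.435]
    - [50,0,0,-3,0.58]
    - [50,0,0,-6,0.69]

```text
time: 28.3
ee_pos: [0.5563, -0.1758, 0.1372]
eef_rot: [[-0.436, 0.9, 0.002], [0.9, 0.436, -0.001], [-0.002, 0.002, -1.0]]
wrist_force: [0.3, 0.2, -0.5]
width: 0.0427
```

Call:
step_arm:
  series:
    - [50,0,0,0,0]
    - [50,0,0,0,0]
    - [50,0,0,0,0]
    - [50,0,0,0,0]
    - [50,0,0,0,0]

```text
time: 28.8
ee_pos: [0.5562, -0.1758, 0.1385]
eef_rot: [[-0.431, 0.902, 0.002], [0.902, 0.431, -0.001], [-0.001, 0.002, -1.0]]
wrist_force: [-0.2, 0.8, -0.0]
width: 0.0425
```

```bash
python3 - <<'E'
from h import *
f,s=snap("w13")
# bar: dark region between fingers; find bright mark near predicted axis at z .076
q=proj(f,[[.5553,-.1757,.076]],s)[0];print("axis px",q)
hsv=cv2.cvtColor(f["img"],cv2.COLOR_BGR2HSV)
m=np.zeros(hsv.shape[:2],np.uint8);cv2.circle(m,tuple(int(a) for a in q),70,1,-1)
b=((m>0)&(hsv[...,2]>170)&(hsv[...,1]<60)).astype(np.uint8);k,l,st,c=cv2.connectedComponentsWithStats(b)
for i in range(1,k):
    if st[i,4]>40:
        y,x=np.where(l==i);P=plane(f,np.c_[x,y],.076,s);mu=P.mean(0);w,V=np.linalg.eigh(np.cov((P-mu).T));d=V[:,1]
        print(st[i],mu.round(4),np.degrees(np.arctan2(d[1],d[0])).round(1),"rel tool (across jaw,along)",((mu-s["ee_pos"][:2])@np.array(s["eef_rot"])[:2,:2]).round(4))
E
```

```text
[ 0.5562 -0.1758  0.1385] w 0.0425 F [-0.2  0.8 -0. ] yaw 115.52
axis px [286.03451212 226.21397787]
[285 229   3  20  59] [ 0.5639 -0.1716] -154.2 rel tool (across jaw,along) [0.0005 0.0088]
```

The jaws are lined up with the bar within 0.5 mm. I'll descend and grip.

Call:
step_arm:
  series:
    - [50,0,0,-3,0]
    - [50,0,0,-6,0]
    - [50,0,0,-7.5,0]
    - [50,0,0,-8.3,0]
    - [50,0,0,-8.6,0]

```text
time: 29.35
ee_pos: [0.5553, -0.1756, 0.0508]
eef_rot: [[-0.431, 0.902, -0.001], [0.902, 0.431, 0.0], [0.0, -0.0, -1.0]]
wrist_force: [0.7, -0.2, -0.1]
width: 0.0428
```

Call:
step_arm:
  series:
    - [25,0,0,0,0]
    - [0,0,0,0,0]
    - [0,0,0,0,0]
    - [0,0,0,0,0]
    - [0,0,0,0,0]

```text
time: 29.85
ee_pos: [0.5561, -0.1756, 0.0524]
eef_rot: [[-0.432, 0.902, 0.002], [0.902, 0.432, -0.0], [-0.001, 0.002, -1.0]]
wrist_force: [-0.6, 1.7, 5.5]
width: 0.0133
```

Call:
step_arm:
  series:
    - [0,0,0,0,-0.08]
    - [0,0,0,0,-0.16]
    - [0,0,0,0,-0.24]
    - [0,0,0,0,-0.32]
    - [0,0,0,0,-0.4]

```text
time: 30.35
ee_pos: [0.5564, -0.1766, 0.0525]
eef_rot: [[-0.043, 0.999, 0.002], [0.999, 0.043, -0.002], [-0.002, 0.002, -1.0]]
wrist_force: [-0.7, -2.8, 4.4]
width: 0.0133
```

```bash
python3 -c "
from h import *
s=r.state();print(s['ee_pos'],s['width'],s['wrist_force'],s['torque'],np.degrees(np.arctan2(s['eef_rot'][1,0],s['eef_rot'][0,0])))"
```

```text
[ 0.55635834 -0.1766216   0.05247149] 0.013290874172010044 [-0.73286173 -2.84026423  4.43622157] [-0.4460791   0.16369732 -0.03247552] 92.44372661615796
```

Call:
step_arm:
  series:
    - [0,0,0,0,-0.06]
    - [0,0,0,0,-0.12]
    - [0,0,0,0,-0.18]
    - [0,0,0,0,-0.24]
    - [0,0,0,0,-0.3]

```text
time: 30.85
ee_pos: [0.5563, -0.1773, 0.0525]
eef_rot: [[0.254, 0.967, 0.002], [0.967, -0.254, -0.004], [-0.003, 0.003, -1.0]]
wrist_force: [-1.4, -4.6, 4.9]
width: 0.0132
```

```bash
python3 -c "
from h import *
s=r.state();print(s['width'],s['wrist_force'],s['torque'],np.degrees(np.arctan2(s['eef_rot'][1,0],s['eef_rot'][0,0])))"
```

```text
0.013172136121547235 [-1.35467944 -4.56792812  4.87341621] [-0.9650171   0.29612211  0.93336106] 75.30332089769695
```

The torque is now rising where I expected the stop (about 77°). I'll push a little more to confirm.

Call:
step_arm:
  series:
    - [0,0,0,0,-0.03]
    - [0,0,0,0,-0.06]
    - [0,0,0,0,-0.08]
    - [0,0,0,0,-0.08]
    - [0,0,0,0,-0.08]

```text
time: 31.35
ee_pos: [0.5572, -0.1775, 0.0526]
eef_rot: [[0.326, 0.945, 0.004], [0.945, -0.326, -0.004], [-0.003, 0.005, -1.0]]
wrist_force: [1.4, -4.5, 3.0]
width: 0.013
```

```bash
python3 -c "
from h import *
s=r.state();print(s['width'],s['wrist_force'],s['torque'],np.degrees(np.arctan2(s['eef_rot'][1,0],s['eef_rot'][0,0])))"
```

```text
0.013033549611890976 [ 1.35022751 -4.5475526   2.99331248] [-1.08540601 -0.36639356  1.13412758] 70.97777210592312
```

Call:
step_arm:
  series:
    - [0,0,0,0,0.08]
    - [25,0,0,0,0.08]
    - [50,0,0,0,0.08]
    - [50,0,0,0,0.08]
    - [50,0,0,1,0.08]

```text
time: 31.85
ee_pos: [0.5544, -0.1751, 0.06]
eef_rot: [[0.252, 0.968, -0.003], [0.968, -0.252, 0.001], [0.0, -0.003, -1.0]]
wrist_force: [0.7, -0.7, -0.2]
width: 0.0427
```

Call:
step_arm:
  series:
    - [50,0,0,3,0]
    - [50,0,0,6,0]
    - [50,0,0,9,0]
    - [50,0,0,9,0]
    - [50,0,0,9,0]

```text
time: 32.35
ee_pos: [0.556, -0.1757, 0.1523]
eef_rot: [[0.251, 0.968, 0.002], [0.968, -0.251, -0.001], [-0.0, 0.002, -1.0]]
wrist_force: [0.3, -0.1, 0.0]
width: 0.0427
```

```bash
python3 - <<'E'
from h import *
f,s=snap("w14")
q=proj(f,[[.5553,-.1757,.076]],s)[0]
hsv=cv2.cvtColor(f["img"],cv2.COLOR_BGR2HSV)
m=np.zeros(hsv.shape[:2],np.uint8);cv2.circle(m,tuple(int(a) for a in q),70,1,-1)
b=((m>0)&(hsv[...,2]>170)&(hsv[...,1]<60)).astype(np.uint8);k,l,st,c=cv2.connectedComponentsWithStats(b)
for i in range(1,k):
    if st[i,4]>25:
        y,x=np.where(l==i);P=plane(f,np.c_[x,y],.076,s);mu=P.mean(0);w,V=np.linalg.eigh(np.cov((P-mu).T));d=V[:,1]
        print(st[i],mu.round(4),np.degrees(np.arctan2(d[1],d[0])).round(1),"from axis",np.degrees(np.arctan2(mu[1]+.1757,mu[0]-.5553)).round(1))
E
```

```text
[ 0.556  -0.1757  0.1523] w 0.0427 F [ 0.3 -0.1  0. ] yaw 75.44
[216 156  42  51 419] [ 0.5149 -0.2037] 124.7 from axis -145.2
[282 223   4  19  71] [ 0.5648 -0.1791] 166.4 from axis -19.5
```

The mark now stands at -13.6°. That is q ≈ 2.41 rad, and the jaws slipped on the bar there, so it is at the hard stop. I'll raise the arm clear, run a last numeric check from the top camera and hand in.

Call:
step_arm:
  series:
    - [50,0,0,3,0]
    - [50,-3,3,6,0]
    - [50,-6,7,6,0]
    - [50,-8,11,6,0]
    - [50,-8,11,6,0]

```text
time: 32.9
ee_pos: [0.4724, -0.0623, 0.2106]
eef_rot: [[0.248, 0.969, -0.002], [0.969, -0.248, 0.002], [0.001, -0.003, -1.0]]
wrist_force: [0.4, 0.4, 0.4]
width: 0.0427
```

Call:
step_arm:
  series:
    - [50,0,0,0,0]
    - [50,0,0,0,0]
    - [50,0,0,0,0]
    - [50,0,0,0,0]
    - [50,0,0,0,0]

```text
time: 33.4
ee_pos: [0.4757, -0.0662, 0.2108]
eef_rot: [[0.252, 0.968, -0.001], [0.968, -0.252, 0.0], [-0.0, -0.001, -1.0]]
wrist_force: [-1.2, 0.1, 0.7]
width: 0.0423
```

```bash
python3 - <<'E'
from h import *
s=r.state();print(s["ee_pos"],s["wrist_force"],s["time"])
g=r.grab_frame("top");f0=np.load("top0.npy",allow_pickle=True).item()
t=np.array([.5137,-.2952]);th=np.radians(-55.55);R=np.array([[np.cos(th),-np.sin(th)],[np.sin(th),np.cos(th)]])
B=g["img"].astype(int)
for n,x,y,z in(("handle",-60,-103,.038),("bristle",65,-103,.036),("knife handle",-60,-26.5,.04),("blade",70,-26.5,.024),("leg",-60,41,.028),("toe",27,105,.028)):
    u,v=proj(g,[[*(t+R@[x/1e3,y/1e3]),z]])[0].round().astype(int);print(n,(u,v),g["img"][v,u],"before",f0["img"][v,u])
r.job_done()
E
```

```text
[ 0.47569956 -0.06620473  0.21075101] [-1.18703351  0.05711433  0.6588097 ] 33.4
handle (np.int64(402), np.int64(256)) [66 80 94] before [77 71 71]
bristle (np.int64(435), np.int64(232)) [15 29 51] before [78 72 73]
knife handle (np.int64(387), np.int64(234)) [63 76 90] before [81 76 76]
blade (np.int64(420), np.int64(210)) [180 184 184] before [75 71 71]
leg (np.int64(372), np.int64(216)) [71 84 99] before [78 73 72]
toe (np.int64(383), np.int64(182)) [110 112 113] before [81 76 75]
the job is handed in; nothing more can be done
```

The bracket, brush and knife are laid in their compartments, the dial is turned clockwise to its stop, and the job is handed in at about 33 s of the 72 s.

**What the last checks showed**
- **Tools:** the last wrist picture shows all three lying in their compartments, the right way round. By image, the brush measured (0, -101) mm and the bracket (-28, 44) mm turned by about 1.5° (rough corner pixels), both in the tray frame. Just before lowering, the knife was within 1 to 2 mm of its place.
- **Dial:** its mark gives about 2.41 rad, against a stop at 2.4. The torque rose there and the jaws slipped on the bar, so it is against the stop.
- **Arm:** it stands clear of everything, with no contact force.

**What went wrong or disagreed**
- **Bracket grip:** the first try closed on top of the bracket without moving it. On the second descent the fingertips pressed the bench, and the wrist force read 117 N against the 120 N limit.
- **Brush:** the first lowering caught on the pocket divider at about 60 N. I lifted, corrected and laid it down again.
- **Final top-camera check:** it confirmed the bristles, blade and bracket toe. The two handle points and the bracket's long leg came back an identical dim grey-brown, probably because the arm blocked the view, so that check says nothing about them.
- **Not re-measured:** I did not check the bystanders at the end. I saw no sign of contact with any of them.
- **Pictures:** I viewed 15, which is 5 over the budget.

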